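# Load a bar under a ratchet hold-down

## Robot

A 6-joint arm with a two-finger parallel gripper is mounted at the origin on the work surface. World frame = base frame: x ahead of the robot, y to its left, z up, the work surface at z = 0. Lengths are in mm, angles in rad, forces in N, time in s.
With the tool pointing down it reaches from about 425 to 950 mm from the base axis. Payload 14.7 kg.
Tool frame: the origin (TCP) lies midway between the tips of the shut fingers; the grasp point (between the pads) lies 19 mm behind it; y points along the fingers, x is the direction in which the jaws open and shut, and the axes are right-handed (so a half turn about y gives the same grasp; the last joint's range is limited). The gripper opens to 85 mm and grips with 20 to 120 N. Pads are 22 mm wide; open, the fingers measure 114 mm over their backs; the gripper's body (76 mm by 85 mm) begins 54 mm behind the grasp point. The pads swing forward as they close: fully open they stand 13 mm farther back than shut.
Start: joints at [-1.378, 0.48, 1.596, -0, 1.065, -0.047], TCP at [154.397, -631.39, 231.297] pointing down, gripper open.
Joint ranges: [-2.75, 2.75], [-0.82, 2.05], [0.23, 2.67], [-1.56, 4.7], [0.09, 2.69], [-2.92, 2.92]. Speed limits (rad/s): [1.89, 1.89, 2.39, 3.01, 3.01, 3.01].

## Interface

Orientations are given as a rotation vector (axis times angle).
In Python, from station import read_state, capture, calibration, finish_job, masks_of, spot_point gives the robot as it stands.
- The arm moves only by the tool carry_out, never from a script. Its argument "series" is a list of rows, each a list of 7 numbers: the shift along the tool's x, y, z in mm, then the turn, a rotation vector about the tool's x, y, z in degrees, then the closure, from 0 (fully open) to 1 (shut). A call has 1 to 8 rows; each row is the pose to reach, as a shift and turn from the pose commanded when the call began, along the tool's axes at that moment; what a row does not reach only later rows make up. A row lasts 1/10 s, in which the tool goes at most 50 mm and 8.59 degrees, less where a joint would pass 70% of its speed; a pose out of reach is approached as far as the arm can. A call with a gripper value outside its range is refused whole. The fingers move at their own pace and stop on an object; "squeeze" is the grip in N (left out, the last holds). Time passes only in rows, so rows that repeat a pose let the fingers close. It gives the time, the measured TCP pose, the force and the opening at its end, in the units of the state.
- read_state(): the state, without advancing time (a new reading comes with each control period).
- capture(name): name is "scene" or "side" or "wrist"; returns (picture, depth): 480x640x3 uint8, blue, green, red; 480x640 float32, mm along the optical axis (not along the pixel's ray), 0 where there is no reading.
- calibration(name): a dict with "fx", "fy", "cx", "cy" (pixels), "k1" (the pictures are not rectified: a ray, as slopes to the right and down, at radius r is drawn at 1 + k1 r^2 times it, then the intrinsics apply), "pose" (4x4, takes a point from camera to world coordinates); the wrist camera has in their place "tool_from_camera" (4x4, takes a point from camera to tool coordinates, whose origin is the TCP and whose axes are the tool frame's). Camera axes: x right, y down, z forward; pixel columns grow to the right and rows downward; lengths in mm; the calibration is good to about 2 mm. A picture is of the moment at which its call begins: read the wrist's pose just before it. calibration takes no time and is no camera call.
- finish_job(): hands the job in, once; it reports no verdict.
Trained networks look in the newest picture that a camera, given by its name, has taken for a name from the list of things; names that differ only in an ending like _2 or _b are one class to them, and where a whole thing is asked for, a point or a joint stands for the part that bears it (a point fixed in the world has none). Each returns a list of dicts, best first, with "score" (0 to 1); they miss things now and then, are a little off and sometimes report something else, mostly with a low value. They report only what shows in the picture. A call takes as long as a camera call. They do not tell look-alikes from the thing itself.
- masks_of(camera, query): "pixels" (480x640 bool, what is visible of it).
- spot_point(camera, query): "point" ([x, y, z] in mm, in world coordinates, good to about 4 mm: a listed point, or the origin of a listed thing).
The state is a dict: "t": time; "joints": joint angles; "qvel": joint speeds; "tau": joint torques, N m; "position": TCP position; "tool_rot": TCP orientation; "contact_force": force on the tool from outside, world axes, zero at the start; "moment": the same for the moment, N m; "width": finger opening in mm.
Only numpy, scipy, OpenCV 4.12 (cv2) and the standard library are available. Lean on these libraries where they do the work, as an engineer would, in place of code of your own. Each camera call takes 0.05 s, during which the arm holds its last target.

## Task

Raise the blue ratchet head (it has a black knob to lift it by), click by click, until its foot clears the aluminium bar and the pawl holds it up by itself. Then, keeping off the red release plate until the bar is in, push the bar gently along its channel until it is fully home against the end stop. Finally squeeze the red release plate against the steel grip plate to free the pawl, lower the head under control until its foot rests gently on the bar, and let go; leave the other things on the bench alone.

Things in the scene. Friction and masses are not known exactly. Their poses are not given: they have to be found in the camera images.
- stand: Fixed hold-down stand: green base plate 320 x 120 x 15 mm, upright 30 mm steel column. Origin on the bench, z up, +x along the channel from the loading end to the column (centre x=70 mm, top z=174). On the plate (z=15) a 44 mm wide channel lies along x with 8 mm high guides (x=-205 to -5); a rubber-faced end stop 22 mm high closes it, its face clamped anywhere from x=10 to 34 (not reported).
- lift_knob (a point): Grip point of the head's black upright knob, a plain cylinder 24 mm across; its top is 28 mm above this point, the arm it stands on 32 mm below. At stand x=-45, y=0, z=132 mm plus the head value. The foot, a 26 mm rubber disc on a brass screw, hangs straight below; its underside is 107 to 115 mm below this point (screw setting, not reported).
- grip_plate (a point): Centre of the fixed steel plate of the squeeze grip on the head: 26 (x) x 12 (y) mm in stand axes, top 20 mm above this point, the head's arm 30 mm below it. At stand x=12, y=-11, z=130 mm plus the head value. The red release plate faces it across a 10 mm gap on its +y side.
- release_plate (a point): Centre of the red release plate, 26 (x) x 10 (y) mm, top 21 mm above this point. At stand x=12, y=+10 mm at rest, level with the grip plate; it moves up to 9 mm to -y when squeezed towards it (4 to 9 N of spring). Plate backs are 32 mm apart at rest, 23 mm fully squeezed; the pawl is clear of the teeth from 6 mm on. Let go, it springs back.
- head (a joint): Height of the blue head on the column, 0 (bottom) to 0.056 m (top end). It weighs about 6 N and slides freely with light drag. The pawl catches it at 12, 24, 36 and 48 mm; raising past each tooth takes up to about 20 N in all. The foot meets the bar's top at a height of 25 to 33 mm, so at 36 or 48 mm it clears the bar.
- pawl (a joint): How far the sprung brass pawl is drawn out of the teeth, 0 (at rest) to 0.009 m (release fully squeezed). It moves in and out by up to 6 mm as it rides over teeth.
- bar: Loose aluminium bar 160 x 40 x 35 mm, about 0.6 kg, lying in the channel, long axis x along the stand's x. Origin at the centre of its underside. It starts with its leading (+x) end short of the foot; home is when that end meets the end stop, 80 to 125 mm further on. More than 25 N against the stop or from the foot spoils the job. Both are rubber and give about 1 mm per 10 N.
- wrench: open spanner lying on the bench, a bystander
- hammer: hammer lying on the bench, a bystander
- oil_bottle: yellow bottle 60 mm across and 150 mm tall, a bystander
- file: file with a wooden handle lying on the bench, a bystander
- tin: open steel tin 70 mm across and tall, a bystander
- round_stock: upright steel slug 40 mm across and 60 mm tall, a bystander
- offcut: dark steel offcut 90 x 50 x 20 mm, a bystander
Things that resemble listed ones, but are neither listed nor needed, are in the scene too. Of the things like the bar, leave any that is orange; of the rest the larger one is meant.

How it is judged (in metres and radians):
On the way, in this order (a step that is already met when the one before it is completed fails the run):
1. the head stands raised on its pawl with the foot above the bar's height (head up at least 25 mm), the fingers off it (value of joint head above 0.025 m and contact force between the fingers and head below 0.1 N), for 0.2 s.
2. the bar is home against the end stop (within 2 mm) while the head still stands raised (x of bumper_c0 in the frame of bar below 0.086 m and contact force between head and bar below 0.1 N), for 0.2 s.
At the end, for the whole second after the job is handed in: the bar is within 2 mm of the end stop and at rest, the head's foot rests on it with more than 2.5 N, and the release is let go (x of bumper_c0 in the frame of bar below 0.086 m and contact force between head and bar above 2.5 N and linear speed of bar below 0.01 m/s and value of joint pawl below 0.0075 m); the robot touches nothing.
It fails at once if the release plate is squeezed (pawl drawn more than 7.5 mm) while the bar is still more than 15 mm from the end stop (value of joint pawl above 0.0075 m and x of bumper_c0 in the frame of bar above 0.099 m).
It fails at once if the bar is driven against the end stop with more than 25 N (contact force between bar and bumper_c0 above 25 N).
It fails at once if the foot is dropped or pressed on the bar with more than 25 N (contact force between head and bar above 25 N).
It fails at once if a bystander is moved more than 20 mm (distance of any of wrench, hammer, oil_bottle, file, tin, round_stock, offcut from where it was at the start of the episode above 0.02 m).
It also fails if it takes over 51 s, if anything falls off the work surface, if the arm or the gripper's body presses on something with over 40 N, if the wrist force passes 120 N, or if a joint passes its speed limit or range.

## Working session

There is one attempt and no reset: what is moved stays moved. The work goes in short steps, Python scripts to look and compute and a tool call to move; the robot and the scene stay as the last step left them, time stands still between calls to the robot, and variables do not carry over. Pictures are saved under pics/ and viewed, and the job is handed in when it is done.

Besides the shell and the picture viewer there is one more tool, called after "Call:" as name(argument=value, ...), one argument or row to a line, values as JSON. carry_out: Moves the arm, as the interface text tells. Its arguments: {"type":"object","properties":{"series":{"type":"array"},"squeeze":{"type":"number"}},"required":["series"]}

```bash
mkdir -p pics; ls; cat > h.py <<'E'
import numpy as np, cv2
from scipy.spatial.transform import Rotation as R
from station import *
np.set_printoptions(precision=2,suppress=True)
def cam2world(name,st=None):
    c=calibration(name)
    if 'pose' in c: return c,np.array(c['pose'])
    T=np.eye(4);T[:3,:3]=R.from_rotvec(st['tool_rot']).as_matrix();T[:3,3]=st['position']
    return c,T@np.array(c['tool_from_camera'])
def cloud(c,P,d):
    v,u=np.mgrid[0:480,0:640].astype(float)
    K=np.array([[c['fx'],0,c['cx']],[0,c['fy'],c['cy']],[0,0,1]])
    p=cv2.undistortPoints(np.stack([u.ravel(),v.ravel()],1)[:,None],K,np.array([c['k1'],0,0,0.]))[:,0]
    X=np.stack([p[:,0]*d.ravel(),p[:,1]*d.ravel(),d.ravel()],1)
    return (X@P[:3,:3].T+P[:3,3]).reshape(480,640,3)
E
python3 - <<'E'
from h import *
s=read_state();print(s)
for n in ['scene','side','wrist']:
    p,d=capture(n);cv2.imwrite(f'pics/a_{n}.png',p);np.save(f'd_{n}.npy',d)
    c=calibration(n);print(n,c)
for n in ['scene','side']:
  for q in ['stand','lift_knob','grip_plate','release_plate','bar']:
    print(n,q,[(np.array(x['point']).round(1),round(x['score'],2)) for x in spot_point(n,q)])
print(read_state()['t'])
E
```

```text
pics
{'t': 0.0, 'joints': array([-1.38,  0.48,  1.6 , -0.  ,  1.07, -0.05]), 'qvel': array([-0., -0.,  0., -0.,  0., -0.]), 'tau': array([  0.  , -95.06, -43.02,   0.  ,   0.01,   0.  ]), 'position': array([ 154.31, -630.96,  230.66]), 'tool_rot': array([-1.31,  1.03, -1.03]), 'contact_force': array([-0.68, -0.29, -0.52]), 'moment': array([-0.06,  0.02,  0.08]), 'width': 85.33788393765231}
scene {'fx': 449.4023332055496, 'fy': 449.4023332055496, 'cx': 314.1999666278903, 'cy': 235.34565524789846, 'k1': -0.04974252014304975, 'pose': array([[   0.5 ,    0.55,   -0.67, 1312.26],
       [   0.87,   -0.31,    0.39, -444.78],
       [   0.01,   -0.78,   -0.63,  817.35],
       [   0.  ,    0.  ,    0.  ,    1.  ]])}
side {'fx': 497.7902849643626, 'fy': 497.7902849643626, 'cx': 336.34836956093807, 'cy': 237.440162777203, 'k1': -0.02080922718837807, 'pose': array([[  -0.72,   -0.47,    0.51,  -83.74],
       [  -0.69,    0.5 ,   -0.52,  663.18],
       [  -0.01,   -0.72,   -0.69, 1010.13],
       [   0.  ,    0.  ,    0.  ,    1.  ]])}
wrist {'fx': 377.6619433656104, 'fy': 377.6619433656104, 
[... 478 characters left out ...]
,  70.8, 133.4]), 0.58)]
scene bar [(array([ 388.8, -128.9,   -0.6]), 0.69), (array([ 596.7, -109.1,   15.7]), 0.68), (array([383.,  86.,  -2.]), 0.66)]
side stand [(array([574.7,  54.7,  -3.4]), 0.83), (array([697.6, 342.2,  -3.3]), 0.18)]
side lift_knob [(array([579.3,  18.8, 131.4]), 0.91), (array([ 749.2, -163.7,   -1.5]), 0.66), (array([698.3, 342.7,  -2.4]), 0.61)]
side grip_plate [(array([581.9,  74.3, 127.2]), 0.97), (array([ 667.3, -361. ,    0.9]), 0.19)]
side release_plate [(array([562.4,  70.3, 129.9]), 0.45)]
side bar [(array([381.6,  88.2,   1.5]), 0.87), (array([ 394.9, -127.8,   -1.1]), 0.81), (array([ 595.4, -108.7,   18. ]), 0.61), (array([624.5, 417.1,  -2.6]), 0.39)]
0.65
```

View pics/a_scene.png

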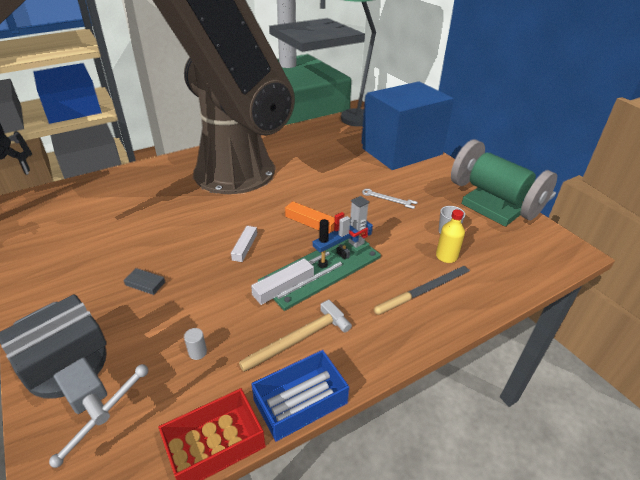

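View pics/a_side.png

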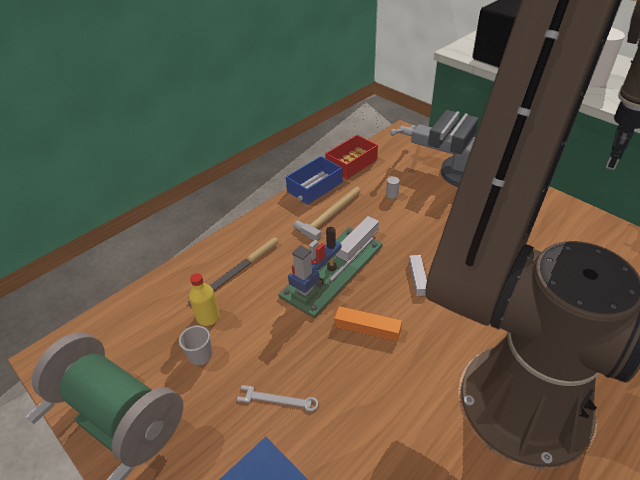

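```bash
python3 - <<'E'
from h import *
for n in ['scene','side']:
    c,P=cam2world(n); d=np.load(f'd_{n}.npy'); W=cloud(c,P,d); img=cv2.imread(f'pics/a_{n}.png')
    b=img[...,0].astype(int);g=img[...,1].astype(int);r=img[...,2].astype(int)
    x,y,z=W[...,0],W[...,1],W[...,2]
    reg=(d>0)&(x>520)&(x<660)&(y>-230)&(y<240)&(z>3)
    def rect(m,nm):
        p=W[m][:,:2].astype(np.float32)
        if len(p)<8: print(n,nm,len(p));return
        (cx,cy),wh,a=cv2.minAreaRect(p); print(n,nm,len(p),'c',round(cx,1),round(cy,1),'wh',np.round(wh,1),'a',round(a,1),'zmed',np.median(W[m][:,2]).round(1))
    rect(reg&(z>44)&(z<57)&(y<-10)&(abs(r-g)<30),'bar')
    rect(reg&(z>9)&(z<20)&(g>1.3*r)&(g>b),'base')
    rect(reg&(z>166)&(z<182),'column')
    kn=reg&(z>120)&(y<45)&(y>-20)&(r<70)&(b<70); print('knob zmax',np.percentile(z[kn],[5,50,95,99]))
    rect(reg&(z>154)&(z<166)&(y<45),'knobtop')
    rect(reg&(z>143)&(z<156)&(r>1.8*g),'red top')
    rect(reg&(z>143)&(z<156)&(abs(r-g)<25)&(y>50)&(y<100),'grip top')
    cv2.imwrite(f'pics/z_{n}.png',cv2.resize(img[180:320,220:400] if n=='scene' else img[200:330,260:400],None,fx=4,fy=4))
E
```

```text
scene bar 828 c 595.1 -108.6 wh [ 43.6 162.3] a 8.0 zmed 48.8
scene base 1774 c 580.8 9.3 wh [123.7 320.2] a 7.3 zmed 13.8
scene column 126 c 564.0 128.3 wh [37.3 36.3] a 7.0 zmed 172.8
knob zmax [122.96 144.75 160.2  161.66]
scene knobtop 51 c 580.7 13.5 wh [21.6 22.5] a 12.7 zmed 158.2
scene red top 46 c 570.7 48.8 wh [14.5 69.4] a 21.9 zmed 148.2
scene grip top 43 c 583.0 71.2 wh [12.6 25.8] a 7.0 zmed 148.0
side bar 557 c 591.5 -109.3 wh [ 43.4 163.6] a 9.0 zmed 48.7
side base 907 c 576.7 9.6 wh [118.1 319.1] a 7.6 zmed 13.8
side column 159 c 561.4 128.5 wh [34.6 34.9] a 11.2 zmed 172.5
knob zmax [122.66 147.75 158.97 160.11]
side knobtop 49 c 576.6 13.9 wh [22.2 19.9] a 54.3 zmed 157.4
side red top 45 c 558.7 69.3 wh [12.3 27.6] a 11.1 zmed 148.7
side grip top 45 c 579.4 71.6 wh [11.5 33. ] a 11.8 zmed 148.1
```

View pics/z_scene.png

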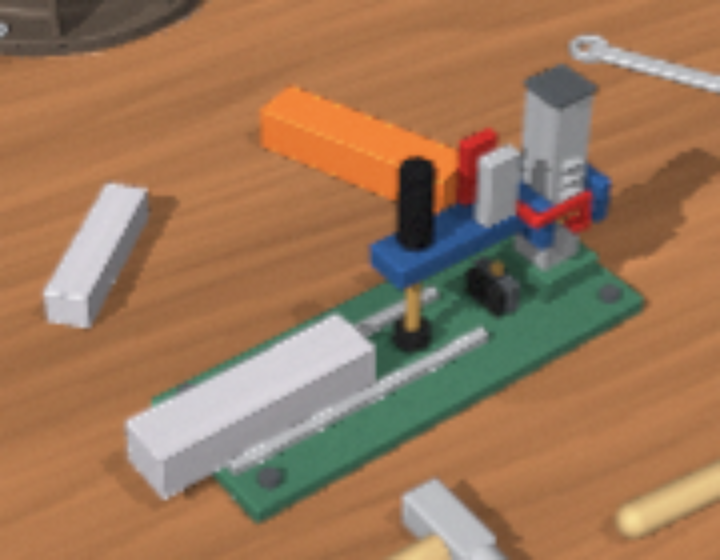

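View pics/z_side.png

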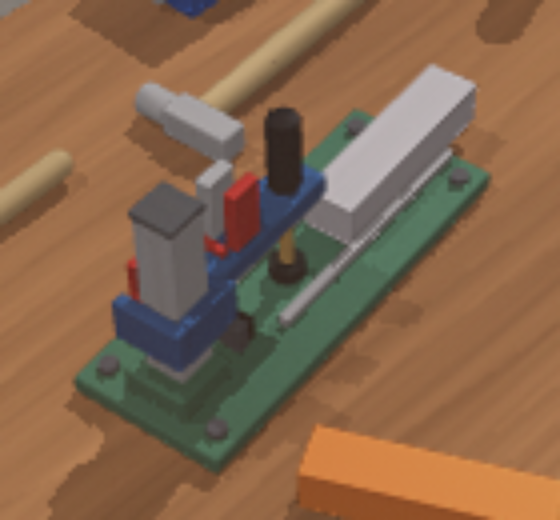

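View pics/a_wrist.png

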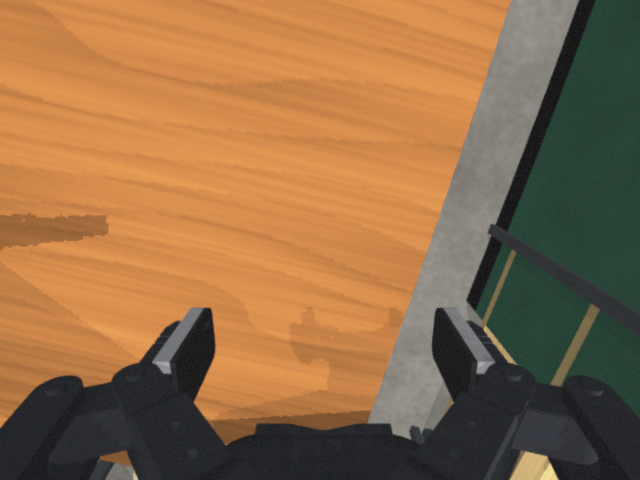

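```bash
cat >> h.py <<'E'
yaw=np.deg2rad(97.94)
u=np.array([np.cos(yaw),np.sin(yaw),0]);v=np.array([-np.sin(yaw),np.cos(yaw),0])
O=np.array([572.4,59.1,0])
def S(x,y,z): return O+x*u+y*v+np.array([0,0,z])
def tgt(sign):
    x=-sign*v; y=np.array([0,0,-1.]); return np.stack([x,y,np.cross(x,y)],1)
def plan(p,sign=1,st=None):
    st=st or read_state()
    Rm=R.from_rotvec(st['tool_rot']).as_matrix()
    print('t',round(st['t'],2),'pos',st['position'],'shift',Rm.T@(np.array(p)-st['position']),'turn',np.rad2deg(R.from_matrix(Rm.T@tgt(sign)).as_rotvec()),'F',st['contact_force'],'w',round(st['width'],1))
E
python3 - <<'E'
from h import *
print(R.from_rotvec(read_state()['tool_rot']).as_matrix())
for s in (1,-1): plan(S(-45,0,235),s)
print(S(-45,0,117),S(-260,0,30),S(12,-5.5,160))
E
```

```text
[[ 0.24  0.    0.97]
 [-0.97 -0.    0.24]
 [ 0.   -1.   -0.  ]]
t 0.65 pos [ 154.38 -631.41  231.32] shift [-526.71   -3.71  565.5 ] turn [  0.  -84.2   0. ] F [-0.52  0.13 -0.36] w 85.1
t 0.65 pos [ 154.38 -631.41  231.32] shift [-526.71   -3.71  565.5 ] turn [-0.  95.8  0. ] F [-0.52  0.13 -0.36] w 85.1
[578.62  14.53 117.  ] [ 608.32 -198.41   30.  ] [576.19  71.74 160.  ]
```

Call:
carry_out(
  series=[
    [-526.7, -3.7, 565.5, 0, -84.2, 0, 0],
    [-526.7, -3.7, 565.5, 0, -84.2, 0, 0],
    [-526.7, -3.7, 565.5, 0, -84.2, 0, 0],
    [-526.7, -3.7, 565.5, 0, -84.2, 0, 0],
    [-526.7, -3.7, 565.5, 0, -84.2, 0, 0],
    [-526.7, -3.7, 565.5, 0, -84.2, 0, 0],
    [-526.7, -3.7, 565.5, 0, -84.2, 0, 0],
    [-526.7, -3.7, 565.5, 0, -84.2, 0, 0],
  ],
  squeeze=60,
)

```text
t: 1.45
position: [374.8, -295.4, 233.5]
tool_rot: [-1.569, 0.098, -0.099]
contact_force: [1.8, -0.6, 0.1]
width: 85.4
```

```bash
python3 - <<'E'
from h import *
plan(S(-45,0,235),1)
E
```

```text
t 1.45 pos [ 374.78 -295.36  233.52] shift [163.57  -1.51 332.91] turn [  0.03 -15.11   0.03] F [ 1.82 -0.61  0.15] w 85.4
```

Call:
carry_out(
  series=[
    [163, 0, 333, 0, -15, 0, 0],
    [163, 0, 333, 0, -15, 0, 0],
    [163, 0, 333, 0, -15, 0, 0],
    [163, 0, 333, 0, -15, 0, 0],
    [163, 0, 333, 0, -15, 0, 0],
    [163, 0, 333, 0, -15, 0, 0],
    [163, 0, 333, 0, -15, 0, 0],
    [163, 0, 333, 0, -15, 0, 0],
  ],
)

```text
t: 2.25
position: [581.1, 15.4, 233.3]
tool_rot: [-1.568, -0.106, 0.103]
contact_force: [-0.2, -0.1, 0.2]
width: 85.5
```

Call:
carry_out(
  series=[
    [0, 0, 0, 0, 0, 0, 0],
    [0, 0, 0, 0, 0, 0, 0],
  ],
)

```text
t: 2.45
position: [578.8, 12.0, 233.0]
tool_rot: [-1.568, -0.103, 0.104]
contact_force: [-0.7, -0.8, -0.6]
width: 85.6
```

```bash
python3 - <<'E'
from h import *
plan(S(-45,0,235),1)
p,d=capture('wrist');cv2.imwrite('pics/b_wrist.png',p);np.save('d_w.npy',d)
for q in ['lift_knob','grip_plate','release_plate']: print(q,[(x['point'],round(x['score'],2)) for x in spot_point('wrist',q)])
print(S(-45,0,132),S(12,-11,130),S(12,10,130))
E
```

```text
t 2.45 pos [578.83  12.01 232.98] shift [ 0.12 -2.02  2.53] turn [ 0.01 -0.38 -0.03] F [-0.67 -0.77 -0.63] w 85.6
lift_knob []
grip_plate [([581.5, 77.3, 131.2], 0.76)]
release_plate [([558.1, 67.2, 132.3], 0.73), ([592.5, -113.7, 12.7], 0.43)]
[578.62  14.53 132.  ] [581.64  72.5  130.  ] [560.84  69.6  130.  ]
```

View pics/b_wrist.png

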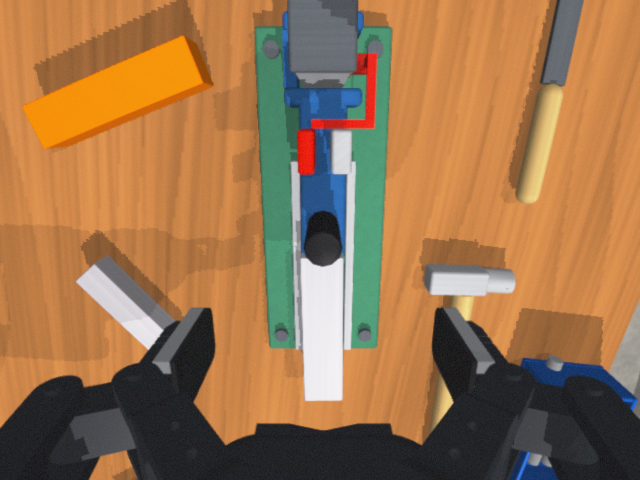

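```bash
python3 - <<'E'
from h import *
st=read_state();c,P=cam2world('wrist',st);d=np.load('d_w.npy');W=cloud(c,P,d);img=cv2.imread('pics/b_wrist.png').astype(int)
x,y,z=W[...,0],W[...,1],W[...,2];b,g,r=img[...,0],img[...,1],img[...,2]
reg=(d>0)&(x>520)&(x<660)&(y>-230)&(y<160)
def rect(m,nm):
    p=W[m][:,:2].astype(np.float32);(cx,cy),wh,a=cv2.minAreaRect(p);print(nm,len(p),'c',round(cx,1),round(cy,1),np.round(wh,1),round(a,1),np.median(W[m][:,2]).round(1))
rect(reg&(z>154)&(z<165)&(y<40),'knobtop')
rect(reg&(z>144)&(z<156)&(y>50)&(y<95)&(r>1.8*g),'red')
rect(reg&(z>144)&(z<156)&(y>50)&(y<95)&(abs(r-g)<25),'grip')
rect(reg&(z>166)&(y>100),'col')
rect(reg&(z>44)&(z<57)&(y<-10)&(abs(r-g)<25)&(r>120),'bar')
plan(S(-45,0,116),1)
E
```

```text
knobtop 1133 c 579.2 13.5 [22.6 23.2] 82.4 160.3
red 774 c 561.7 68.1 [10. 26.] 7.2 151.4
grip 885 c 582.6 71.2 [11.4 25.4] 8.0 150.5
col 4979 c 564.1 126.2 [34.2 32.1] 7.5 174.6
bar 5586 c 594.8 -111.0 [ 40.  160.8] 7.9 50.8
t 2.65 pos [578.63  10.81 233.37] shift [  0.47 117.37   3.7 ] turn [ 0.   -0.52 -0.  ] F [ 0.28 -0.37  0.62] w 85.5
```

Call:
carry_out(
  series=[
    [0.7, 40, 3, 0, -0.5, 0, 0],
    [0.7, 80, 3, 0, -0.5, 0, 0],
    [0.7, 105, 3, 0, -0.5, 0, 0],
    [0.7, 116, 3, 0, -0.5, 0, 0],
    [0.7, 116, 3, 0, -0.5, 0, 0.5],
    [0.7, 116, 3, 0, -0.5, 0, 1],
    [0.7, 116, 3, 0, -0.5, 0, 1],
    [0.7, 116, 3, 0, -0.5, 0, 1],
  ],
  squeeze=70,
)

```text
t: 3.45
position: [580.1, 14.8, 118.5]
tool_rot: [-1.568, -0.111, 0.108]
contact_force: [-0.6, 0.5, -0.1]
width: 28.2
```

Call:
carry_out(
  series=[
    [0, 0, 0, 0, 0, 0, 1],
    [0, 0, 0, 0, 0, 0, 1],
    [0, 0, 0, 0, 0, 0, 1],
  ],
)

```text
t: 3.75
position: [578.1, 14.6, 118.4]
tool_rot: [-1.568, -0.108, 0.111]
contact_force: [-13.0, -3.3, 17.6]
width: 22.5
```

Call:
carry_out(
  series=[
    [0, -2, 0, 0, 0, 0, 1],
    [0, -4, 0, 0, 0, 0, 1],
    [0, -7, 0, 0, 0, 0, 1],
    [0, -10, 0, 0, 0, 0, 1],
    [0, -14, 0, 0, 0, 0, 1],
  ],
)

```text
t: 4.25
position: [578.0, 14.7, 130.9]
tool_rot: [-1.568, -0.108, 0.112]
contact_force: [-7.5, -4.5, -8.0]
width: 22.5
```

```bash
python3 - <<'E'
from h import *
print(read_state()['contact_force'])
p,d=capture('wrist');cv2.imwrite('pics/c_wrist.png',p)
p,d=capture('side');cv2.imwrite('pics/c_side.png',p[180:340,240:440].repeat(4,0).repeat(4,1)[:600])
E
```

```text
[-7.52 -4.51 -7.98]
```

View pics/c_side.png

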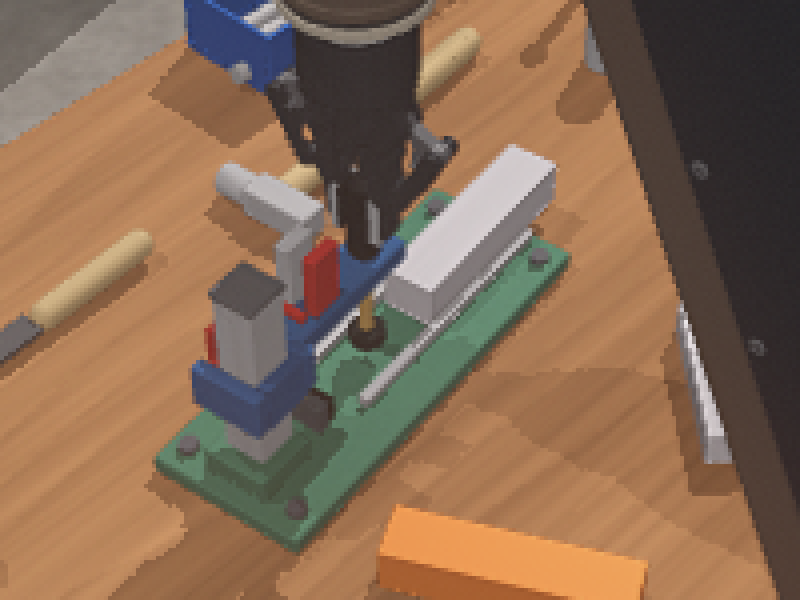

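The side view shows the gripper holding the knob with the head lifted about 12 mm; the foot (365,330) is off the plate. I'll keep raising.

Call:
carry_out(
  series=[
    [0, -5, 0, 0, 0, 0, 1],
    [0, -10, 0, 0, 0, 0, 1],
    [0, -15, 0, 0, 0, 0, 1],
    [0, -20, 0, 0, 0, 0, 1],
    [0, -25, 0, 0, 0, 0, 1],
    [0, -30, 0, 0, 0, 0, 1],
    [0, -34, 0, 0, 0, 0, 1],
    [0, -37, 0, 0, 0, 0, 1],
  ],
)

```text
t: 5.15
position: [578.0, 14.6, 168.2]
tool_rot: [-1.568, -0.108, 0.112]
contact_force: [-8.2, -4.5, -8.5]
width: 22.4
```

Call:
carry_out(
  series=[
    [0, 0, 0, 0, 0, 0, 1],
    [0, 0, 0, 0, 0, 0, 1],
  ],
)

```text
t: 5.35
position: [578.1, 14.7, 168.4]
tool_rot: [-1.568, -0.108, 0.111]
contact_force: [-8.8, -4.0, -6.1]
width: 22.2
```

```bash
python3 - <<'E'
from h import *
st=read_state();print(st['position'],st['contact_force'])
p,d=capture('wrist');cv2.imwrite('pics/e_wrist.png',p)
c,P=cam2world('wrist',st);W=cloud(c,P,d);x,y,z=W[...,0],W[...,1],W[...,2]
r=p[...,2].astype(int);g=p[...,1].astype(int)
m=(d>0)&(abs(x-561)<15)&(abs(y-69)<20)&(z>140)&(r>1.8*g);print('red top z',np.percentile(z[m],[50,90]))
E
```

```text
[578.06  14.66 168.35] [-8.81 -3.96 -6.13]
red top z [200.64 201.68]
```

Call:
carry_out(
  series=[
    [0, 1, 0, 0, 0, 0, 1],
    [0, 2, 0, 0, 0, 0, 1],
    [0, 2.5, 0, 0, 0, 0, 1],
    [0, 2.5, 0, 0, 0, 0, 1],
  ],
)

```text
t: 5.8
position: [578.0, 14.7, 166.1]
tool_rot: [-1.568, -0.108, 0.111]
contact_force: [-11.2, -4.2, 0.5]
width: 22.5
```

Weight has shifted to the pawl. Opening and moving up.

Call:
carry_out(
  series=[
    [0, 0.3, 0, 0, 0, 0, 0.7],
    [0, 0.3, 0, 0, 0, 0, 0.3],
    [0, 0.3, 0, 0, 0, 0, 0],
    [0, 0.3, 0, 0, 0, 0, 0],
    [0, -20, 0, 0, 0, 0, 0],
    [0, -60, 0, 0, 0, 0, 0],
    [0, -60, 0, 0, 0, 0, 0],
    [0, -60, 0, 0, 0, 0, 0],
  ],
)

```text
t: 6.6
position: [580.2, 14.9, 226.8]
tool_rot: [-1.568, -0.112, 0.108]
contact_force: [-1.0, 0.6, -0.7]
width: 85.6
```

```bash
python3 - <<'E'
from h import *
st=read_state();print(st['position'],st['contact_force'],st['joints'])
p,d=capture('wrist');cv2.imwrite('pics/f_wrist.png',p)
c,P=cam2world('wrist',st);W=cloud(c,P,d);x,y,z=W[...,0],W[...,1],W[...,2]
r=p[...,2].astype(int);g=p[...,1].astype(int)
m=(d>0)&(abs(x-561)<15)&(abs(y-69)<20)&(z>140)&(r>1.8*g);print('red top z',np.percentile(z[m],[50,90]))
m=(d>0)&(abs(x-579)<9)&(abs(y-14)<9)&(z>140);print('knob top z',np.percentile(z[m],[50,90]))
p,d=capture('side');cv2.imwrite('pics/f_side.png',p[180:340,240:440].repeat(4,0).repeat(4,1)[:600])
E
```

```text
[580.21  14.91 226.81] [-0.99  0.57 -0.68] [-0.03  0.39  1.77  0.    0.99 -0.17]
red top z [198.4 199.6]
knob top z [207.86 208.9 ]
```

View pics/f_side.png

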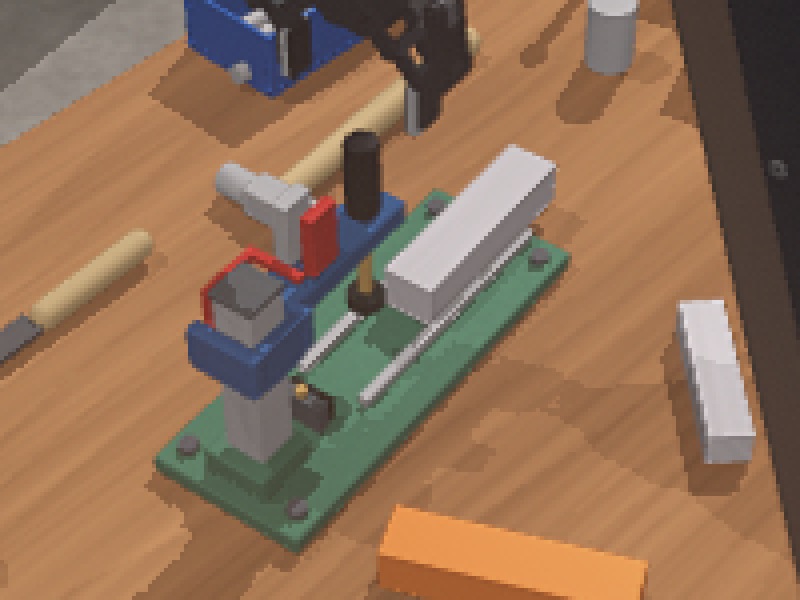

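The side view shows the head raised on its own (about 48 mm) with the foot (365,298) above the bar's top. Next I locate the end stop and move behind the bar.

```bash
python3 - <<'E'
from h import *
for n in ['scene','side','wrist']:
    st=read_state();p,d=capture(n);c,P=cam2world(n,st);W=cloud(c,P,d)-O
    X=W@u;Y=W@v;Z=W[...,2]; gr=p.astype(int).max(2)
    m=(d>0)&(abs(Y)<25)&(X>0)&(X<50)&(Z>17)&(Z<42)&(gr<75)
    print(n,m.sum(), X[m].size and np.percentile(X[m],[2,10,50,90]), X[m].size and np.percentile(Z[m],[5,50,95]))
    m=(d>0)&(abs(Y)<18)&(X>-270)&(X<-60)&(Z>45)&(Z<56)&(gr>90)
    print('bar X',X[m].size and np.percentile(X[m],[1,50,99]),Y[m].size and np.percentile(Y[m],[1,99]))
plan(S(-275,0,226))
E
```

```text
scene 100 [12.82 13.32 16.99 29.63] [18.93 29.12 36.66]
bar X [-248.11 -173.96  -90.95] [-17.75  17.37]
side 35 [12.41 13.8  18.4  30.73] [20.09 31.78 35.48]
bar X [-247.92 -165.42  -89.21] [-16.57  17.47]
wrist 0 0 0
bar X [-248.82 -190.31 -137.32] [-17.64  17.7 ]
t 6.85 pos [578.9   14.89 224.82] shift [  -0.56   -1.24 -230.32] turn [-0.01  0.06 -0.08] F [-0.53  0.3   0.15] w 85.2
```

Call:
carry_out(
  series=[
    [0, -2, -232, 0, -90, 0, 1],
    [0, -2, -232, 0, -90, 0, 1],
    [0, -2, -232, 0, -90, 0, 1],
    [0, -2, -232, 0, -90, 0, 1],
    [0, -2, -232, 0, -90, 0, 1],
    [0, -2, -232, 0, -90, 0, 1],
    [0, -2, -232, 0, -90, 0, 1],
    [0, -2, -232, 0, -90, 0, 1],
  ],
)

```text
t: 7.65
position: [611.2, -215.5, 226.7]
tool_rot: [-1.327, -1.001, 1.002]
contact_force: [-0.7, 0.4, 0.1]
width: 0.0
```

```bash
cat >> h.py <<'E'
def plan2(p,st=None):
    st=st or read_state()
    Rm=R.from_rotvec(st['tool_rot']).as_matrix(); x=u; y=np.array([0,0,-1.]); T=np.stack([x,y,np.cross(x,y)],1)
    q=st['position']-O
    print('t',round(st['t'],2),'stand',q@u,q@v,q[2],'shift',Rm.T@(np.array(p)-st['position']),'turn',np.rad2deg(R.from_matrix(Rm.T@T).as_rotvec()),'F',st['contact_force'],'w',round(st['width'],1))
E
python3 - <<'E'
from h import *
plan2(S(-275,0,226))
E
```

```text
t 7.65 stand -277.2821813524366 -0.5245675514773029 226.70545389058017 shift [1.87 0.71 1.4 ] turn [ -0.08 -23.91   0.03] F [-0.75  0.41  0.11] w 0.0
```

Call:
carry_out(
  series=[
    [0, 40, 0, 0, -24, 0, 1],
    [0, 90, 0, 0, -24, 0, 1],
    [0, 140, 0, 0, -24, 0, 1],
    [0, 180, 0, 0, -24, 0, 1],
    [0, 196, 0, 0, -24, 0, 1],
    [0, 196, 0, 0, -24, 0, 1],
    [0, 196, 0, 0, -24, 0, 1],
  ],
)

```text
t: 8.35
position: [612.5, -215.2, 32.9]
tool_rot: [-1.144, -1.308, 1.308]
contact_force: [0.3, -0.5, 1.7]
width: -0.0
```

```bash
python3 - <<'E'
from h import *
plan2(S(-262,0,30))
E
```

```text
t 8.35 stand -277.2188168825395 -1.785072743246072 32.87882850598931 shift [15.21  2.87  1.85] turn [ 0.06 -0.22 -0.03] F [ 0.25 -0.47  1.7 ] w -0.0
```

Call:
carry_out(
  series=[
    [6, 2, 2, 0, 0, 0, 1],
    [10, 2, 2, 0, 0, 0, 1],
    [13, 2, 2, 0, 0, 0, 1],
    [16, 2, 2, 0, 0, 0, 1],
    [19, 2, 2, 0, 0, 0, 1],
    [22, 2, 2, 0, 0, 0, 1],
  ],
)

```text
t: 8.95
position: [608.0, -194.1, 30.9]
tool_rot: [-1.145, -1.309, 1.308]
contact_force: [1.3, -7.8, 4.1]
width: -0.1
```

```bash
cat > bar.py <<'E'
from h import *
plan2(S(-262,0,30))
for n in ['scene','side']:
    p,d=capture(n);c,P=cam2world(n);W=cloud(c,P,d)-O
    X=W@u;Y=W@v;Z=W[...,2]; gr=p.astype(int).max(2)
    m=(d>0)&(abs(Y)<18)&(X>-270)&(X<30)&(Z>45)&(Z<53)&(gr>90)
    print(n,'bar X',X[m].size and np.percentile(X[m],[1,50,99]))
    cv2.imwrite(f'pics/p_{n}_{read_state()["t"]:.2f}.png',cv2.resize(p[180:320,220:400] if n=='scene' else p[180:330,240:440],None,fx=4,fy=4))
E
python3 bar.py; ls -t pics|head -2
```

```text
t 8.95 stand -255.72705475117965 -0.2458489361045637 30.87392534709836 shift [-6.27  0.89  0.23] turn [ 0.15 -0.18 -0.12] F [ 1.33 -7.75  4.15] w -0.1
scene bar X [-255.97 -163.4   -83.53]
side bar X [-245.19 -159.61  -80.89]
p_side_9.05.png
p_scene_9.00.png
```

Call:
carry_out(
  series=[
    [5, 0, 0, 0, 0, 0, 1],
    [12, 0, 0, 0, 0, 0, 1],
    [20, 0, 0, 0, 0, 0, 1],
    [28, 0, 0, 0, 0, 0, 1],
    [36, 0, 0, 0, 0, 0, 1],
    [43, 0, 0, 0, 0, 0, 1],
    [48, 0, 0, 0, 0, 0, 1],
    [50, 0, 0, 0, 0, 0, 1],
  ],
)

```text
t: 9.85
position: [601.2, -144.1, 30.8]
tool_rot: [-1.145, -1.31, 1.308]
contact_force: [0.9, -8.8, 4.0]
width: -0.2
```

```bash
python3 bar.py
```

```text
t 9.85 stand -205.26681618469655 -0.4216719852370101 30.83209666733532 shift [-56.73   0.93   0.26] turn [ 0.14 -0.17 -0.1 ] F [ 0.86 -8.81  3.97] w -0.2
scene bar X [-209.79 -114.71  -34.58]
side bar X [-199.74 -117.35  -31.63]
```

Call:
carry_out(
  series=[
    [5, 0, 0, 0, 0, 0, 1],
    [11, 0, 0, 0, 0, 0, 1],
    [18, 0, 0, 0, 0, 0, 1],
    [25, 0, 0, 0, 0, 0, 1],
    [30, 0, 0, 0, 0, 0, 1],
    [33, 0, 0, 0, 0, 0, 1],
    [35, 0, 0, 0, 0, 0, 1],
    [36, 0, 0, 0, 0, 0, 1],
  ],
)

```text
t: 10.75
position: [596.3, -108.7, 30.7]
tool_rot: [-1.145, -1.31, 1.308]
contact_force: [1.7, -9.1, 5.2]
width: -0.3
```

```bash
python3 bar.py; ls -t pics|head -2
```

```text
t 10.75 stand -169.4603555845595 -0.4834889539622914 30.710559889051723 shift [-92.54   0.85   0.19] turn [ 0.14 -0.18 -0.08] F [ 1.72 -9.07  5.21] w -0.3
scene bar X [-174.11  -81.44    2.73]
side bar X [-163.91  -80.2     3.74]
p_side_10.85.png
p_scene_10.80.png
```

View pics/p_side_10.85.png

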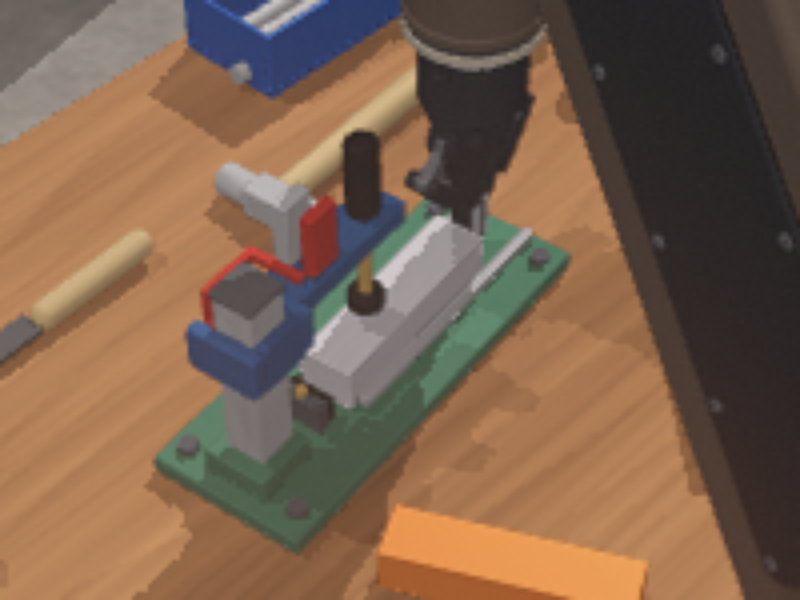

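Call:
carry_out(
  series=[
    [1, 0, 0, 0, 0, 0, 1],
    [2, 0, 0, 0, 0, 0, 1],
    [3, 0, 0, 0, 0, 0, 1],
    [4, 0, 0, 0, 0, 0, 1],
  ],
)

```text
t: 11.25
position: [595.8, -104.9, 30.7]
tool_rot: [-1.145, -1.309, 1.308]
contact_force: [0.6, -9.7, 4.6]
width: -0.4
```

The side view shows the bar under the raised foot, with its lead end at (345,385) close to the stop at (315,405). I'll continue in small steps.

Call:
carry_out(
  series=[
    [0.7, 0, 0, 0, 0, 0, 1],
    [1.4, 0, 0, 0, 0, 0, 1],
    [2, 0, 0, 0, 0, 0, 1],
  ],
)

```text
t: 11.55
position: [595.5, -102.9, 30.7]
tool_rot: [-1.145, -1.309, 1.308]
contact_force: [1.0, -8.7, 5.1]
width: -0.1
```

Call:
carry_out(
  series=[
    [0.4, 0, 0, 0, 0, 0, 1],
    [0.8, 0, 0, 0, 0, 0, 1],
  ],
)

```text
t: 11.75
position: [595.4, -102.1, 30.7]
tool_rot: [-1.145, -1.309, 1.308]
contact_force: [0.0, -8.8, 6.5]
width: 0.1
```

Call:
carry_out(
  series=[
    [0.4, 0, 0, 0, 0, 0, 1],
    [0.8, 0, 0, 0, 0, 0, 1],
  ],
)

```text
t: 11.95
position: [595.3, -101.3, 30.7]
tool_rot: [-1.145, -1.309, 1.308]
contact_force: [1.0, -9.4, 5.6]
width: 0.3
```

Call:
carry_out(
  series=[
    [0.4, 0, 0, 0, 0, 0, 1],
    [0.8, 0, 0, 0, 0, 0, 1],
  ],
)

```text
t: 12.15
position: [595.2, -100.6, 30.7]
tool_rot: [-1.145, -1.309, 1.308]
contact_force: [1.4, -9.2, 4.8]
width: -0.3
```

Call:
carry_out(
  series=[
    [0.4, 0, 0, 0, 0, 0, 1],
    [0.8, 0, 0, 0, 0, 0, 1],
  ],
)

```text
t: 12.35
position: [595.1, -99.8, 30.7]
tool_rot: [-1.145, -1.309, 1.308]
contact_force: [1.8, -9.8, 4.9]
width: -0.2
```

Call:
carry_out(
  series=[
    [0.4, 0, 0, 0, 0, 0, 1],
    [0.8, 0, 0, 0, 0, 0, 1],
  ],
)

```text
t: 12.55
position: [595.0, -99.0, 30.7]
tool_rot: [-1.145, -1.309, 1.308]
contact_force: [0.9, -10.7, 5.1]
width: -0.2
```

Call:
carry_out(
  series=[
    [0.4, 0, 0, 0, 0, 0, 1],
    [0.8, 0, 0, 0, 0, 0, 1],
  ],
)

```text
t: 12.75
position: [594.9, -98.4, 30.7]
tool_rot: [-1.145, -1.309, 1.308]
contact_force: [1.0, -13.8, 5.5]
width: 0.2
```

```bash
python3 bar.py; ls -t pics|head -2
```

```text
t 12.75 stand -159.14586277955542 -0.5464473646828099 30.722378600386005 shift [-102.85    0.91    0.22] turn [ 0.14 -0.18 -0.1 ] F [  0.99 -13.77   5.48] w 0.2
scene bar X [-163.75  -70.5    12.34]
side bar X [-146.4   -63.48   13.86]
p_side_12.85.png
p_scene_12.80.png
```

Call:
carry_out(
  series=[
    [0.3, 0, 0, 0, 0, 0, 1],
    [0.6, 0, 0, 0, 0, 0, 1],
    [0.6, 0, 0, 0, 0, 0, 1],
  ],
)

```text
t: 13.15
position: [594.9, -98.1, 30.8]
tool_rot: [-1.146, -1.309, 1.308]
contact_force: [2.3, -15.0, 4.9]
width: -0.3
```

View pics/p_side_12.85.png

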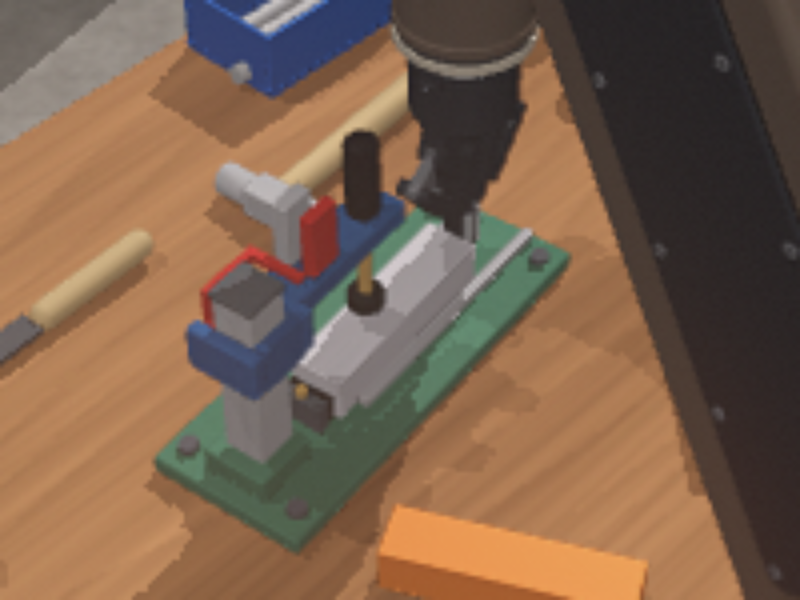

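The side view shows the bar's end touching the stop (325,400), and the force rose about 6 N above the sliding level, so it's home. Backing off and rising.

Call:
carry_out(
  series=[
    [-3, 0, 0, 0, 0, 0, 1],
    [-15, 0, 0, 0, 0, 0, 1],
    [-30, 0, 0, 0, 0, 0, 1],
    [-38, -20, 0, 0, 0, 0, 1],
    [-38, -70, 0, 0, 0, 0, 1],
    [-38, -120, 0, 0, 0, 0, 1],
    [-38, -170, 0, 0, 0, 0, 1],
    [-38, -215, 0, 0, 0, 0, 1],
  ],
)

```text
t: 13.95
position: [598.6, -135.6, 247.4]
tool_rot: [-1.143, -1.308, 1.307]
contact_force: [0.5, -0.1, -0.0]
width: -0.1
```

```bash
python3 bar.py; python3 - <<'E'
from h import *
plan(S(12,-5.5,245))
E
```

```text
t 13.95 stand -196.43736909098698 0.9080549953527685 247.41867471932443 shift [-65.48 217.44  -0.98] turn [ 0.05 -0.23 -0.02] F [ 0.46 -0.1  -0.01] w -0.1
scene bar X [-145.46  -75.86   12.93]
side bar X [-144.25  -60.41   14.37]
t 14.05 pos [ 601.73 -136.37  251.49] shift [209.69   5.7   -2.56] turn [ 0.58 89.77  0.23] F [ 0.66  0.24 -0.79] w -0.1
```

Call:
carry_out(
  series=[
    [209, 0, 4, 0, 90, 0, 1],
    [209, 0, 4, 0, 90, 0, 1],
    [209, 0, 4, 0, 90, 0, 1],
    [209, 0, 4, 0, 90, 0, 0.5],
    [209, 0, 4, 0, 90, 0, 0],
    [209, 0, 4, 0, 90, 0, 0],
    [209, 0, 4, 0, 90, 0, 0],
    [209, 0, 4, 0, 90, 0, 0],
  ],
)

```text
t: 14.85
position: [566.7, 71.7, 244.5]
tool_rot: [-1.527, -0.434, 0.435]
contact_force: [0.4, 0.3, 0.2]
width: 72.5
```

Call:
carry_out(
  series=[
    [0, 0, 0, 0, 8, 0, 0],
    [0, 0, 0, 0, 16, 0, 0],
    [0, 0, 0, 0, 21.5, 0, 0],
    [0, 0, 0, 0, 21.5, 0, 0],
  ],
)

```text
t: 15.25
position: [566.7, 71.3, 244.5]
tool_rot: [-1.566, -0.143, 0.144]
contact_force: [0.3, 0.3, -0.9]
width: 85.4
```

```bash
cat > pl.py <<'E'
from h import *
st=read_state()
plan(S(12,-5.5,160),1)
p,d=capture('wrist');cv2.imwrite(f'pics/g_wrist_{st["t"]:.2f}.png',p)
c,P=cam2world('wrist',st);W=cloud(c,P,d);x,y,z=W[...,0],W[...,1],W[...,2];X=(W-O)@u;Y=(W-O)@v
r=p[...,2].astype(int);g=p[...,1].astype(int)
def rect(m,nm):
    q=np.stack([X[m],Y[m]],1).astype(np.float32)
    if len(q)<10: print(nm,len(q));return
    (cx,cy),wh,a=cv2.minAreaRect(q);print(nm,len(q),'stand',round(cx,1),round(cy,1),np.round(wh,1),round(a,1),np.percentile(z[m],[50,90]),'tool x from TCP', ((W[m]-st['position'])@R.from_rotvec(st['tool_rot']).as_matrix()[:,0]).min().round(1),((W[m]-st['position'])@R.from_rotvec(st['tool_rot']).as_matrix()[:,0]).max().round(1))
reg=(d>0)&(abs(X-12)<20)
rect(reg&(z>150)&(abs(Y-10)<12)&(r>1.8*g),'red')
rect(reg&(z>150)&(abs(Y+11)<12)&(abs(r-g)<25)&(r>60),'grip')
E
python3 pl.py; ls -t pics|head -1
```

```text
t 15.25 pos [566.71  71.3  244.46] shift [ 9.44 84.46 -1.29] turn [-0.    2.52 -0.03] F [ 0.29  0.32 -0.85] w 85.4
red 1284 stand 15.6 8.3 [14.4 33.8] 75.9 [198.29 199.51] tool x from TCP -10.1 6.6
grip 1558 stand 16.0 -9.3 [21.3 33.9] 79.1 [197.4  198.77] tool x from TCP 4.0 27.4
g_wrist_15.25.png
```

Call:
carry_out(
  series=[
    [9.5, 10, -0.8, 0, 2.5, 0, 0],
    [9.5, 20, -0.8, 0, 2.5, 0, 0],
    [9.5, 20, -0.8, 0, 2.5, 0, 0],
  ],
)

```text
t: 15.6
position: [575.0, 72.7, 223.1]
tool_rot: [-1.568, -0.111, 0.115]
contact_force: [-0.1, 0.2, -0.5]
width: 85.3
```

```bash
sed -i 's/z>150/z>193/g' pl.py; python3 pl.py; ls -t pics|head -1
```

```text
t 15.6 pos [575.04  72.68 223.07] shift [ 1.18 63.06 -1.11] turn [-0.01  0.31 -0.16] F [-0.13  0.15 -0.47] w 85.3
red 1068 stand 11.9 9.1 [10.1 26.1] 89.9 [198.76 199.6 ] tool x from TCP -18.5 -8.4
grip 1237 stand 11.9 -10.3 [23.7 26.2] 86.2 [197.88 198.84] tool x from TCP -5.5 18.2
g_wrist_15.60.png
```

```bash
cp pics/g_wrist_15.60.png pics/g.png; python3 - <<'E'
from h import *
st=read_state();plan(S(12,-5.5,160),1,st)
p,d=capture('wrist');c,P=cam2world('wrist',st);W=cloud(c,P,d);X=(W-O)@u;Y=(W-O)@v;z=W[...,2]
p=p.astype(int);m=(d>0)&(z>193)&(abs(X-12)<10)
red=m&(p[...,2]>1.8*p[...,1]);o=m&~red
print(np.percentile(Y[red],[1,99]),np.histogram(Y[o],bins=range(-22,20,1)))
E
```

```text
t 15.65 pos [575.25  72.76 223.82] shift [ 0.92 63.82 -1.15] turn [-0.01  0.28 -0.12] F [-0.23  0.25  0.71] w 85.5
[ 4.17 13.9 ] (array([ 3,  7,  8, 11, 67, 81, 83, 91, 79, 84, 85, 83, 87, 90, 85, 85, 12,
        3,  6, 12, 12,  7,  7, 10,  8, 16, 12, 17, 11, 16, 23, 17,  3,  5,
        0,  5,  8,  4,  0,  0,  0]), array([-22, -21, -20, -19, -18, -17, -16, -15, -14, -13, -12, -11, -10,
        -9,  -8,  -7,  -6,  -5,  -4,  -3,  -2,  -1,   0,   1,   2,   3,
         4,   5,   6,   7,   8,   9,  10,  11,  12,  13,  14,  15,  16,
        17,  18,  19]))
```

View pics/g.png

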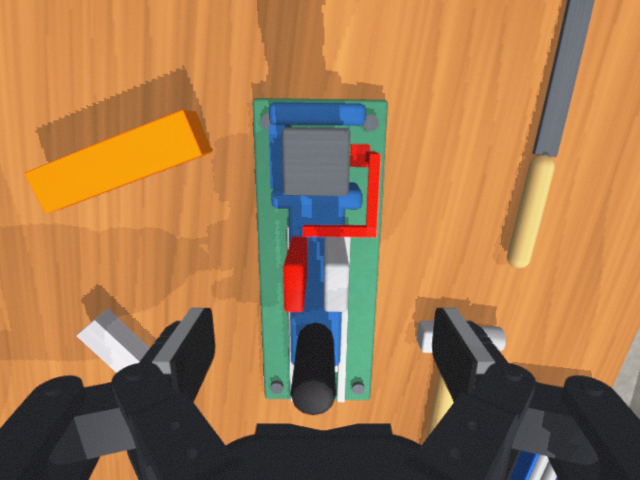

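Call:
carry_out(
  series=[
    [-2, 25, -1, 0, 0.3, 0, 0],
    [-2, 45, -1, 0, 0.3, 0, 0],
    [-2, 57, -1, 0, 0.3, 0, 0],
    [-2, 64, -1, 0, 0.3, 0, 0],
    [-2, 64, -1, 0, 0.3, 0, 0.2],
    [-2, 64, -1, 0, 0.3, 0, 0.4],
    [-2, 64, -1, 0, 0.3, 0, 0.45],
    [-2, 64, -1, 0, 0.3, 0, 0.45],
  ],
  squeeze=40,
)

```text
t: 16.5
position: [574.7, 71.8, 161.4]
tool_rot: [-1.568, -0.108, 0.106]
contact_force: [-0.2, 0.2, -0.3]
width: 47.1
```

```bash
cat > s.py <<'E'
from h import *
st=read_state();q=st['position']-O;print(st['t'],'stand',q@u,q@v,q[2],'F along u,v,z',st['contact_force']@u,st['contact_force']@v,st['contact_force'][2],'w',st['width'])
E
python3 s.py
```

```text
16.5 stand 12.279395069157253 -3.9878407083883247 161.39092394760792 F along u,v,z 0.23116674373186735 0.1655950207272357 -0.2570309744323664 w 47.10617347209451
```

Call:
carry_out(
  series=[
    [-1.2, 0, 0, 0, 0, 0, 0.5],
    [-1.2, 0, 0, 0, 0, 0, 0.55],
    [-1.2, 0, 0, 0, 0, 0, 0.6],
    [-1.2, 0, 0, 0, 0, 0, 0.62],
    [-1.2, 0, 0, 0, 0, 0, 0.62],
  ],
)

```text
t: 17.0
position: [571.9, 71.4, 160.6]
tool_rot: [-1.568, -0.105, 0.108]
contact_force: [-7.2, -1.2, 6.4]
width: 32.8
```

```bash
python3 s.py
```

```text
17.0 stand 12.297159865357049 -1.1617159523258656 160.60588544348846 F along u,v,z -0.1953165705973663 7.290416652819814 6.383974162235158 w 32.83682489644285
```

Call:
carry_out(
  series=[
    [0.3, 0, 0, 0, 0, 0, 0.65],
    [0.8, 0, 0, 0, 0, 0, 0.68],
    [1.2, 0, 0, 0, 0, 0, 0.7],
    [1.2, 0, 0, 0, 0, 0, 0.7],
  ],
)

```text
t: 17.4
position: [574.5, 71.8, 160.5]
tool_rot: [-1.568, -0.107, 0.106]
contact_force: [3.1, 0.0, -6.8]
width: 25.5
```

```bash
python3 s.py
```

```text
17.4 stand 12.270166031140844 -3.865011550409175 160.53861923088414 F along u,v,z -0.40828057491537056 -3.0873123078021147 -6.820168831800797 w 25.495062959265425
```

Call:
carry_out(
  series=[
    [1.5, 0, 0, 0, 0, 0, 0.8],
    [2, 0, 0, 0, 0, 0, 1],
    [2, 0, 0, 0, 0, 0, 1],
  ],
)

```text
t: 17.7
position: [576.5, 72.0, 160.6]
tool_rot: [-1.568, -0.107, 0.106]
contact_force: [5.6, 0.7, -7.1]
width: 21.4
```

```bash
python3 s.py; python3 - <<'E'
from h import *
p,d=capture('side');cv2.imwrite('pics/h_side.png',cv2.resize(p[180:330,240:440],None,fx=4,fy=4))
E
```

```text
17.7 stand 12.251680479635722 -5.879401047641044 160.6463926175564 F along u,v,z -0.10083552339993573 -5.636984829757476 -7.097373221309492 w 21.382936741928525
```

View pics/h_side.png

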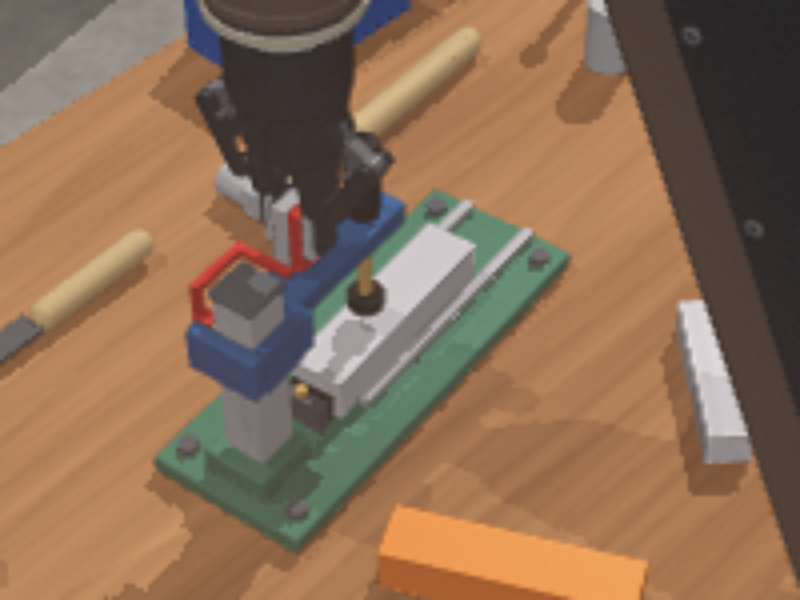

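The side view shows the plates squeezed (300,240), the head held at about 48 mm and the bar at the stop. I'll lower it slowly.

Call:
carry_out(
  series=[
    [0, 1, 0, 0, 0, 0, 1],
    [0, 3, 0, 0, 0, 0, 1],
    [0, 5, 0, 0, 0, 0, 1],
    [0, 7, 0, 0, 0, 0, 1],
    [0, 9, 0, 0, 0, 0, 1],
    [0, 11, 0, 0, 0, 0, 1],
    [0, 12.5, 0, 0, 0, 0, 1],
    [0, 13, 0, 0, 0, 0, 1],
  ],
)

```text
t: 18.55
position: [576.5, 72.0, 147.6]
tool_rot: [-1.568, -0.107, 0.106]
contact_force: [5.6, 0.7, -4.8]
width: 21.3
```

Call:
carry_out(
  series=[
    [0, 0.5, 0, 0, 0, 0, 1],
    [0, 1, 0, 0, 0, 0, 1],
  ],
)

```text
t: 18.75
position: [576.5, 72.1, 146.7]
tool_rot: [-1.568, -0.107, 0.106]
contact_force: [4.6, 0.8, -5.1]
width: 21.5
```

Call:
carry_out(
  series=[
    [0, 0.5, 0, 0, 0, 0, 1],
    [0, 1, 0, 0, 0, 0, 1],
  ],
)

```text
t: 18.95
position: [576.5, 72.1, 145.8]
tool_rot: [-1.568, -0.107, 0.106]
contact_force: [4.5, 1.9, 0.2]
width: 20.9
```

Call:
carry_out(
  series=[
    [0, 0.3, 0, 0, 0, 0, 1],
    [0, 0.3, 0, 0, 0, 0, 1],
  ],
)

```text
t: 19.15
position: [576.6, 72.1, 145.7]
tool_rot: [-1.568, -0.107, 0.106]
contact_force: [5.2, 0.5, 0.3]
width: 21.4
```

```bash
python3 s.py; python3 - <<'E'
from h import *
p,d=capture('side');cv2.imwrite('pics/i_side.png',cv2.resize(p[180:330,240:440],None,fx=4,fy=4))
E
```

```text
19.15 stand 12.257394980542276 -5.905315986782587 145.65622297294962 F along u,v,z -0.2253780573542719 -5.185991860268026 0.33177945468225156 w 21.41553451150337
```

View pics/i_side.png

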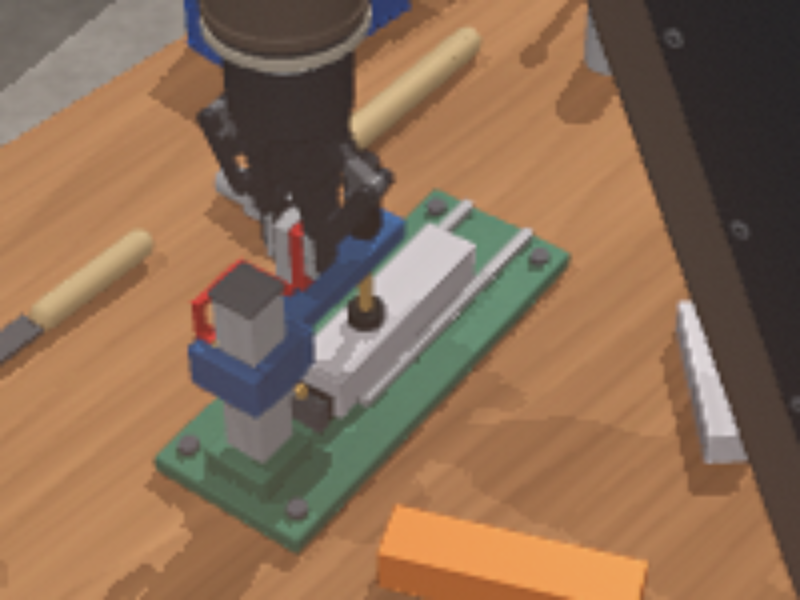

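The foot (365,318) looks seated on the bar. One more small step to confirm the force builds.

Call:
carry_out(
  series=[
    [0, 0.3, 0, 0, 0, 0, 1],
    [0, 0.5, 0, 0, 0, 0, 1],
  ],
)

```text
t: 19.4
position: [576.6, 72.0, 145.2]
tool_rot: [-1.568, -0.107, 0.106]
contact_force: [4.1, 0.3, 5.6]
width: 21.6
```

Call:
carry_out(
  series=[
    [0, -0.3, 0, 0, 0, 0, 0.7],
    [0, -0.3, 0, 0, 0, 0, 0.5],
    [0, -0.3, 0, 0, 0, 0, 0.2],
    [0, -0.3, 0, 0, 0, 0, 0],
    [0, -0.3, 0, 0, 0, 0, 0],
    [0, -30, 0, 0, 0, 0, 0],
    [0, -75, 0, 0, 0, 0, 0],
    [0, -110, 0, 0, 0, 0, 0],
  ],
)

```text
t: 20.2
position: [576.3, 72.0, 256.8]
tool_rot: [-1.568, -0.107, 0.106]
contact_force: [1.4, -0.1, 0.9]
width: 85.6
```

Call:
carry_out(
  series=[
    [0, -30, 0, 0, 0, 0, 0],
    [0, -30, 0, 0, 0, 0, 0],
    [0, -30, 0, 0, 0, 0, 0],
  ],
)

```text
t: 20.5
position: [576.4, 72.1, 285.3]
tool_rot: [-1.568, -0.108, 0.106]
contact_force: [-0.1, -0.4, -0.9]
width: 85.7
```

```bash
python3 s.py; python3 bar.py; python3 - <<'E'
from h import *
st=read_state()
p,d=capture('wrist');cv2.imwrite('pics/j_wrist.png',p)
c,P=cam2world('wrist',st);W=cloud(c,P,d);x,y,z=W[...,0],W[...,1],W[...,2];Y=(W-O)@v
r=p[...,2].astype(int);g=p[...,1].astype(int)
m=(d>0)&(abs(x-561)<20)&(abs(y-69)<10)&(z>170)&(r>1.8*g);print('red top z',np.percentile(z[m],[50,90]),'Y',np.percentile(Y[m],[2,98]))
m=(d>0)&(abs(x-579)<9)&(abs(y-14)<9)&(z>140);print('knob top z',np.percentile(z[m],[50,90]))
p,d=capture('side');cv2.imwrite('pics/k_side.png',cv2.resize(p[180:330,240:440],None,fx=4,fy=4))
E
```

```text
20.5 stand 12.280132989574373 -5.7277567408183 285.31152819144165 F along u,v,z -0.3562696852033436 0.15383040601888268 -0.9045047171459902 w 85.66749066249967
t 20.5 stand 12.280132989574373 -5.7277567408183 285.31152819144165 shift [  -5.31  255.32 -274.28] turn [  0.06 -90.15   0.05] F [-0.1  -0.37 -0.9 ] w 85.7
scene bar X [-145.73  -80.11   12.68]
side bar X [-143.45  -74.96   13.03]
red top z [182.58 183.5 ] Y [-0.89  8.7 ]
knob top z [191.51 192.48]
```

View pics/k_side.png

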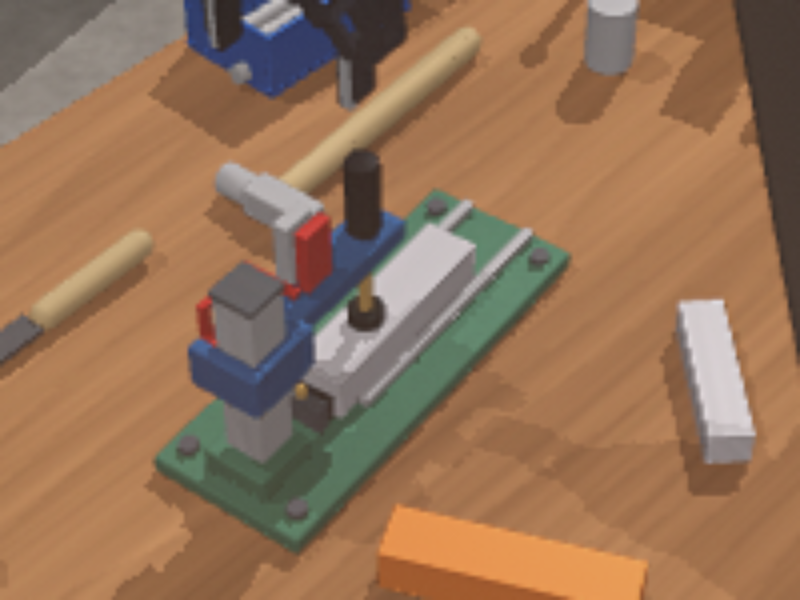

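```bash
python3 -c "
from station import *
print(finish_job())"
```

```text
the job is handed in; nothing more can be done
None
```

The job is handed in at about 21 s of the 51 s allowed. All the steps were carried out and my last checks agree, but the hand-in gave no verdict.

**What I did**
- **Raising:** I lifted the head by its knob over the teeth to about 50 mm and let it settle on the pawl at 48 mm. I then took the fingers off.
- **Pushing the bar:** I pushed the bar along its channel with closed fingers until it met the stop. The push rose about 6 N above the sliding level there, well under the 25 N limit.
- **Lowering:** I squeezed the release against the grip plate, with the wrist carrying about 7 N of head weight. I lowered the head until that weight came off, then pressed about 5 N more to confirm the foot was on the bar. After that I let go and moved clear.

**Last checks**
- **Bar:** its lead end reads about 13 mm in stand x in both fixed cameras, matching my earlier estimate of the stop face (12.5–13 mm).
- **Head:** it stands at about 32 mm, within the 25–33 mm band where the foot meets the bar. The side view shows the foot on the bar.
- **Release plate:** it came back only to about 5 mm from its rest position. I take that to be the pawl riding on a tooth, and it is below the 7.5 mm limit.
- **Arm:** it is clear and reads about zero force.
- **Not measured:** I had no direct reading of the foot's resting force after letting go. I did not measure the bystanders again; those in view looked undisturbed.

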